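# Rack the refilled medicine bottles and twist their stoppers tight

## Task

The refilled amber bottles, two or three of them, have their stoppers only loosely in. Get out the bottle rack that lies between the two tablet dispensers: lift the upper dispenser off and set it down level on the counter, lay the rack squarely on the black mat, and put the dispenser back neatly on top of the lower one. Stand every amber bottle in a pocket of the rack, and press each stopper down while turning it until it is fully home and holds, leaving the other things on the counter where they are.

Things in the scene. Friction and masses are not known exactly. Their poses are not given: they have to be found in the camera images.
- box_top: The upper dispenser, on top of the rack at the start: a closed blue weekly tablet dispenser, a flat box 180 (along its x) x 56 (y) x 34 mm (z); origin at the centre of its underside, z up; plain flat top and flat underside. About 0.2 kg.
- rack: The blue bottle rack, in the middle of the stack: 189 (along its x) x 63 (y) x 22 mm (z) with a 6 mm floor and three square pockets 51 x 51 mm, 16 mm deep, open at the top, centred at x = -60, 0 and +60 mm in its frame, y = 0. Origin at the centre of its underside, z up. 7 mm wider than the dispensers, 6 mm thick long walls, loose, 0.35 kg.
- box_low: The lower dispenser, bottom of the stack, standing on the counter: a closed blue weekly tablet dispenser, a flat box 180 (along its x) x 56 (y) x 34 mm (z); origin at the centre of its underside, z up; plain flat top and flat underside. About 0.3 kg.
- mat: Black rubber mat lying fixed on the counter, 330 (along its x) x 170 (y) x 2 mm; origin at the centre of its underside. A strip of counter about 60 mm wide on the robot's side of it, some 0.42 to 0.48 m ahead of the robot and 0.1 m to either side of straight ahead, is clear.
- bottle1: Squat square amber bottle, body 46 x 46 mm and 40 mm high, then a neck 28 mm across (lip 30 mm) up to the lip at 52 mm; origin at the centre of its underside, z up, sides along its x and y. 0.2 kg, standing upright. A white tapered stopper sits in the neck and cannot come out; it can be turned any amount. Free on the counter the bottle turns along; a rack pocket keeps it from turning. One bottle may be absent.
- grip1 (a point): Middle of the grip of the stopper of bottle1, on the bottle's axis; turns and sinks with the stopper. The grip is an upright flat blade 28 mm wide (along the point's x), 10 mm thick (along its y: pinch it across this) and 16 mm high, from 8 mm below this point to 8 mm above. 11 mm below the point is the underside of the stopper's collar (24 mm across, 3 mm thick); with the stopper fully home this underside meets the lip, and the point is 63 mm above the bottle's underside.
- gap1 (a joint): Gap between collar and lip of bottle1, in m: 0 = fully home (hard stop), 0.006 to 0.0085 at the start. A tight taper: pushed straight down it gives under 1 mm, even at 40 N; while being turned (either way or to and fro) it follows the hand down under 5 to 15 N, say 2 mm per radian. Turned without pressure it can work out again; let go, it may rise 1 mm, then holds. Turning takes up to 0.5 N m.
- bottle2: Squat square amber bottle, body 46 x 46 mm and 40 mm high, then a neck 28 mm across (lip 30 mm) up to the lip at 52 mm; origin at the centre of its underside, z up, sides along its x and y. 0.2 kg, standing upright. A white tapered stopper sits in the neck and cannot come out; it can be turned any amount. Free on the counter the bottle turns along; a rack pocket keeps it from turning. One bottle may be absent.
- grip2 (a point): Middle of the grip of the stopper of bottle2, on the bottle's axis; turns and sinks with the stopper. The grip is an upright flat blade 28 mm wide (along the point's x), 10 mm thick (along its y: pinch it across this) and 16 mm high, from 8 mm below this point to 8 mm above. 11 mm below the point is the underside of the stopper's collar (24 mm across, 3 mm thick); with the stopper fully home this underside meets the lip, and the point is 63 mm above the bottle's underside.
- gap2 (a joint): Gap between collar and lip of bottle2, in m: 0 = fully home (hard stop), 0.006 to 0.0085 at the start. A tight taper: pushed straight down it gives under 1 mm, even at 40 N; while being turned (either way or to and fro) it follows the hand down under 5 to 15 N, say 2 mm per radian. Turned without pressure it can work out again; let go, it may rise 1 mm, then holds. Turning takes up to 0.5 N m.
- bottle3: Squat square amber bottle, body 46 x 46 mm and 40 mm high, then a neck 28 mm across (lip 30 mm) up to the lip at 52 mm; origin at the centre of its underside, z up, sides along its x and y. 0.2 kg, standing upright. A white tapered stopper sits in the neck and cannot come out; it can be turned any amount. Free on the counter the bottle turns along; a rack pocket keeps it from turning. One bottle may be absent.
- grip3 (a point): Middle of the grip of the stopper of bottle3, on the bottle's axis; turns and sinks with the stopper. The grip is an upright flat blade 28 mm wide (along the point's x), 10 mm thick (along its y: pinch it across this) and 16 mm high, from 8 mm below this point to 8 mm above. 11 mm below the point is the underside of the stopper's collar (24 mm across, 3 mm thick); with the stopper fully home this underside meets the lip, and the point is 63 mm above the bottle's underside.
- gap3 (a joint): Gap between collar and lip of bottle3, in m: 0 = fully home (hard stop), 0.006 to 0.0085 at the start. A tight taper: pushed straight down it gives under 1 mm, even at 40 N; while being turned (either way or to and fro) it follows the hand down under 5 to 15 N, say 2 mm per radian. Turned without pressure it can work out again; let go, it may rise 1 mm, then holds. Turning takes up to 0.5 N m.
- syrup: Bystander: tall amber syrup bottle, 62 mm across, 150 mm high; origin at the centre of its underside.
- carton_tall: Bystander: upright white medicine carton 50 x 80 x 95 mm; origin at the centre of its underside.
- carton_flat: Bystander: flat brown carton 65 x 125 x 24 mm; origin at the centre of its underside.
- carton_small: Bystander: small white carton 40 x 70 x 22 mm; origin at the centre of its underside.
- cup: Bystander: clear dosing cup, 42 mm across, 42 mm high; origin at the centre of its underside.
- jar: Bystander: round white screw-cap jar, 60 mm across, 62 mm high; origin at the centre of its underside.
- spatula: Bystander: counting spatula, 190 mm long, 18 mm wide, 6 mm thick, along its x; origin at the centre of its underside.
Things that resemble listed ones, but are neither listed nor needed, are in the scene too. What is shaped like the rack but red is not meant. What is shaped like the bottle2 but purple is not meant.

How it is judged:
By the outcome, as a careful person would: the job done as asked, in the order asked, and still so for the second after the job is handed in, with the robot touching nothing.
Of bottle1, bottle2, bottle3 only 2 to 3 are there at a start; the rules pass over those that are not, and their reading is None.
At some moment in a run one of bottle1, bottle2, bottle3 may be knocked a few centimetres aside while the robot is not near it.
It also fails if it takes over 210 s, if anything falls off the work surface, if the arm or the gripper's body presses on something with over 40 N, if the wrist force passes 120 N, or if a joint passes its speed limit or range.

## Robot

A 6-joint arm with a two-finger parallel gripper is mounted at the origin on the work surface. World frame = base frame: x ahead of the robot, y to its left, z up, the work surface at z = 0. Lengths are in m, angles in rad, forces in N, time in s.
With the tool pointing down it reaches from about 0.3 to 0.875 m from the base axis. Payload 6.4 kg.
Tool frame: the origin (TCP) lies between the finger pads; the fingertips stand 17 mm ahead of it and the grasp point (between the pads) lies 2 mm behind it; z points along the fingers, y is the direction in which the jaws open and shut (so a half turn about z gives the same grasp; the last joint's range is limited). The gripper opens to 88 mm and grips with 3 to 60 N. Pads are 18 mm wide; open, the fingers measure 123 mm over their backs; the gripper's body (75 mm by 187 mm) begins 45 mm behind the grasp point.
Start: joints at [1.129, 0.181, 1.607, -0, 1.354, -0.206], TCP at [0.134, 0.559, 0.219] pointing down, gripper open.
Joint ranges: [-2.99, 2.99], [-0.89, 2.07], [0.3, 2.58], [-1.14, 4.28], [0, 2.63], [-3.12, 3.12]. Speed limits (rad/s): [2.57, 2.57, 3.01, 3.14, 3.14, 3.14].

## Interface

Orientations are given as a unit quaternion [x, y, z, w].
In Python, from rig import ctrl, vision gives the robot as it stands. Calls block until the motion is done:
- ctrl.movep(position, orientation): joint-space move of the TCP to a pose.
- ctrl.servo_line(position, attitude=None, v=0.15, guard=None): straight line of the TCP; attitude=None keeps the orientation; v is the mean speed in m/s. With guard (N) it stops when the force on the tool has changed by that much, and returns True; else False.
- ctrl.move_j(angles): joint-space move.
- ctrl.grip(opening, grip_force=None): finger opening in m; grip_force is the grip in N (None keeps the last); returns when the fingers have stopped.
- ctrl.wait(seconds).
- ctrl.solve_ik(position, orientation): joint angles nearest the present ones, or None.
- ctrl.get_obs(): the state.
- vision.read_camera(name): name is "scene" or "side" or "wrist"; returns a dict with "img" (480x640x3 uint8, blue, green, red), "vertical_fov" (degrees; the focal length in pixels is half the picture's height over the tangent of half this angle, whatever the lens; pixels are square), "cx", "cy" (the principal point, pixels), "origin" and "rotation" of the camera in the world; the wrist camera has in their place "hand_eye" (4x4, takes a point from camera to tool coordinates, whose origin is the TCP and whose axes are the flange's). Camera axes: x right, y up, looking along -z (the intrinsics and any distortion apply to the point x, -y, -z); pixel columns grow to the right and rows downward; lengths in m; the calibration is good to about 2 mm. A picture is of the moment at which its call begins: read the wrist's pose just before it. There is no depth.
A pose or a line that the arm cannot do raises ctrl.MotionError and nothing moves.
- ctrl.close_job(): hands the job in, once; it reports no verdict.
The state is a dict: "time_s": time; "joints": joint angles; "qvel": joint speeds; "tau": joint torques, N m; "eef_pos": TCP position; "tool_rot": TCP orientation; "wrist_force": force on the tool from outside, world axes, zero at the start; "ft_torque": the same for the moment, N m; "width": finger opening in m.
Only numpy, scipy, OpenCV 4.12 (cv2) and the standard library are available. Lean on these libraries where they do the work, as an engineer would, in place of code of your own. Each camera call takes 0.05 s, during which the arm holds its last target.

## Working session

There is one attempt and no reset: what is moved stays moved. The work goes in short steps, each a Python script; the robot and the scene stay as the last script left them, time stands still between calls to the robot, and variables do not carry over. Pictures are saved under pics/ and viewed, and the job is handed in when it is done.

```bash
ls; mkdir -p pics; python3 - <<'E'
from rig import ctrl, vision
import cv2
for n in ["scene","side","wrist"]:
    c=vision.read_camera(n); cv2.imwrite(f"pics/a_{n}.png",c["img"])
    print(n,{k:v for k,v in c.items() if k!="img"})
o=ctrl.get_obs(); print(o)
E
```

```text
pics
scene {'vertical_fov': 53.173473943029215, 'cx': 324.45349411650204, 'cy': 237.7339726728606, 'origin': array([1.33067757, 0.2003511 , 0.70828802]), 'rotation': array([0.26393318, 0.34513356, 0.72454519, 0.53502932])}
side {'vertical_fov': 54.27718215327435, 'cx': 318.8921287338727, 'cy': 245.68327992134098, 'origin': array([0.37663853, 0.81964287, 0.75314264]), 'rotation': array([-0.05104364,  0.4284188 ,  0.89699344, -0.09620111])}
wrist {'vertical_fov': 65.43933842826391, 'cx': 323.9585075115708, 'cy': 242.98804091141113, 'hand_eye': array([[ 8.99496983e-04,  9.66718647e-01,  2.55840281e-01,
         6.59767015e-02],
       [ 9.99999195e-01, -1.09839806e-03,  6.34558523e-04,
         7.10117467e-04],
       [ 8.94454026e-04,  2.55839504e-01, -9.66718857e-01,
        -1.65519534e-01],
       [ 0.00000000e+00,  0.00000000e+00,  0.00000000e+00,
         1.00000000e+00]])}
{'time_s': 0.15, 'joints': array([ 1.12867206e+00,  1.81354048e-01,  1.60774593e+00, -3.36399212e-05,
        1.35378803e+00, -2.06295696e-01]), 'qvel': array([ 0.00014161, -0.00172377, -0.00303234,  0.0010027 ,  0.00029884,
       -0.00099277]), 'tau': array([ 8.05869404e-04, -4.34230757e+01, -3.42171729e+01,  7.03946524e-02,
        3.56340164e-02, -5.87347063e-05]), 'eef_pos': array([0.134156  , 0.55869929, 0.21844195]), 'tool_rot': array([ 1.17637603e-01,  9.93056380e-01, -6.19165871e-04, -1.90756269e-04]), 'wrist_force': array([ 0.12011334,  0.00436054, -0.17892609]), 'ft_torque': array([0.00715679, 0.01260969, 0.00039964]), 'width': 0.08821146765509867}
```

View pics/a_scene.png

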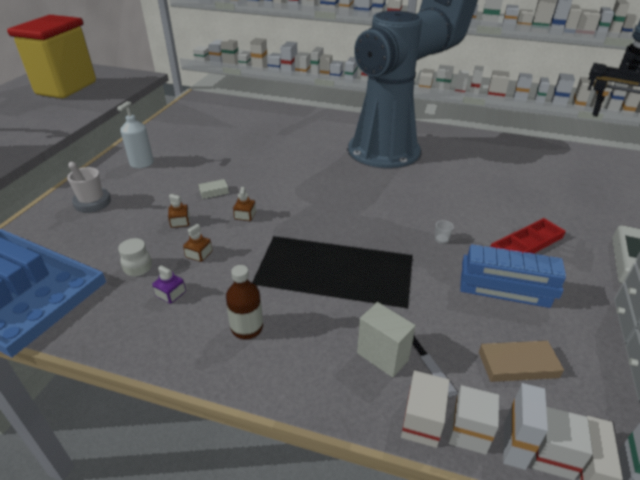

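View pics/a_side.png

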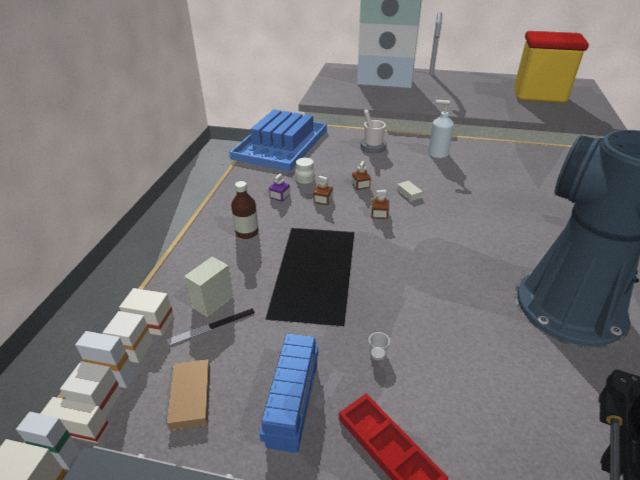

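View pics/a_wrist.png

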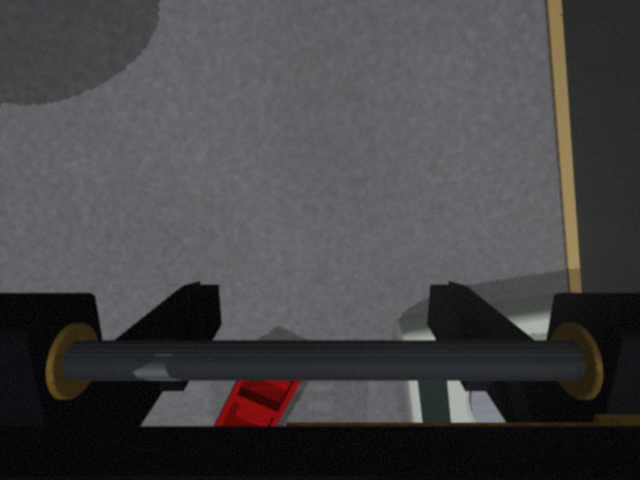

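The scene view shows the blue stack at about (512,275), the mat at (335,270) and amber bottles at (178,215), (244,207) and (197,245). Decoys are the purple bottle (168,287) and the red rack (530,237).

```bash
cat > h.py <<'E'
from rig import ctrl, vision
import numpy as np, cv2
from scipy.spatial.transform import Rotation as Ro
def cam(n):
    if n=="wrist":
        o=ctrl.get_obs()
        c=vision.read_camera(n); T=np.eye(4);T[:3,:3]=Ro.from_quat(o["tool_rot"]).as_matrix();T[:3,3]=o["eef_pos"]
        M=T@c["hand_eye"]; R,t=M[:3,:3],M[:3,3]
    else:
        c=vision.read_camera(n); R=Ro.from_quat(c["rotation"]).as_matrix();t=c["origin"]
    f=240/np.tan(np.radians(c["vertical_fov"]/2))
    return dict(img=c["img"],R=R,t=np.array(t),f=f,cx=c["cx"],cy=c["cy"])
def onplane(c,px,z):
    px=np.atleast_2d(np.array(px,float))
    d=np.stack([(px[:,0]-c["cx"])/c["f"],-(px[:,1]-c["cy"])/c["f"],-np.ones(len(px))],1)@c["R"].T
    s=(z-c["t"][2])/d[:,2]
    return c["t"]+d*s[:,None]
def proj(c,P):
    p=(np.atleast_2d(P)-c["t"])@c["R"]
    return np.stack([c["cx"]+c["f"]*p[:,0]/-p[:,2],c["cy"]-c["f"]*p[:,1]/-p[:,2]],1)
def Q(a): return [np.cos(a/2),np.sin(a/2),0,0]
def save(c,n): cv2.imwrite(f"pics/{n}.png",c["img"])
def mask(img,kind):
    h=cv2.cvtColor(img,cv2.COLOR_BGR2HSV);H,S,V=h[...,0],h[...,1],h[...,2]
    if kind=="blue": m=(H>100)&(H<125)&(S>120)&(V>50)
    if kind=="amber": m=((H<16)|(H>176))&(S>140)&(V>40)&(V<190)&~((H<4)&(S>200)&(V>120))
    if kind=="black": m=(V<22)
    return m.astype(np.uint8)*255
def blobs(m,amin=60):
    n,l,s,ce=cv2.connectedComponentsWithStats(m)
    return [(s[i],ce[i],l==i) for i in range(1,n) if s[i][4]>=amin]
E
python3 - <<'E'
from h import *
C={n:cam(n) for n in("scene","side")}
for n,c in C.items():
    for k,z in(("blue",.05),("amber",.022),("black",.002)):
        for s,ce,m in blobs(mask(c["img"],k),80):
            print(n,k,s,ce.round(1),onplane(c,ce,z).round(3)[0])
    m=mask(c["img"],"black")
    for s,ce,mm in blobs(m,3000):
        cn,_=cv2.findContours(mm.astype(np.uint8),0,2); a=cv2.approxPolyDP(cn[0],6,True)[:,0]
        print(a.tolist(),onplane(c,a,.002).round(3).tolist())
x0,x1,y0,y1=440,580,210,320
cv2.imwrite("pics/b1.png",cv2.resize(C["scene"]["img"][y0:y1,x0:x1],None,fx=5,fy=5))
cv2.imwrite("pics/b2.png",cv2.resize(C["side"]["img"][320:460,220:380],None,fx=4,fy=4))
E
```

```text
scene blue [   0  231  104  125 7347] [ 36.5 289.8] [ 0.857 -0.51   0.05 ]
scene blue [ 461  247  104   60 3557] [512.5 273.6] [0.531 0.368 0.05 ]
scene amber [   8   15   74   25 1143] [44.9 27.1] [-0.693 -1.859  0.022]
scene amber [234 199  20  13 158] [243.9 205.3] [ 0.438 -0.269  0.022]
scene amber [169 205  18  13 176] [177.6 211.4] [ 0.512 -0.413  0.022]
scene amber [ 491  219   74   33 1304] [532. 237.] [0.352 0.419 0.022]
scene amber [184 237  25  16 214] [196.6 244. ] [ 0.611 -0.307  0.022]
scene amber [227 282  32  31 746] [241.9 297.4] [ 0.734 -0.141  0.022]
scene black [628  58  12  13 109] [633.3  63.7] [-1.136  0.907  0.002]
scene black [273 239  60  34 441] [303. 252.] [ 0.542 -0.078  0.002]
scene black [327 246  83  33 715] [373.4 259.9] [0.521 0.081 0.002]
scene black [309 261  26  28 117] [319.9 275.4] [ 0.605 -0.018  0.002]
scene black [365 282  30  17 130] [379.  290.1] [0.611 0.112 0.002]
side blue [ 230  110   96   61 3425] [279.4 139.8] [ 0.822 -0.552  0.05 ]
side blue [ 260  335   58  118 4101] [288.8 395.2] [0.534 0.379 0.05 ]
side amber [526  31  62  20 580] [551.6  42.6] [-0.257 -1.992  0.022]
side amber [353 171  17  11 115] [361.1 175.9] [ 0.527 -0.421  0.022]
side amber [315 185  17  11 114] [323.  190.7] [ 0.623 -0.316  0.022]
side amber [373 198  15  12 146] [379.9 204.5] [ 0.453 -0.277  0.022]
side amber [ 339  394  109   86 3746] [386.5 440.6] [0.361 0.41  0.022]
side amber [ 70 422  37  19  84] [ 90.6 434.5] [0.843 0.503 0.022]
side black [628 395  12  45 325] [635.3 417.6] [-0.059  0.265  0.002]
```

View pics/b1.png

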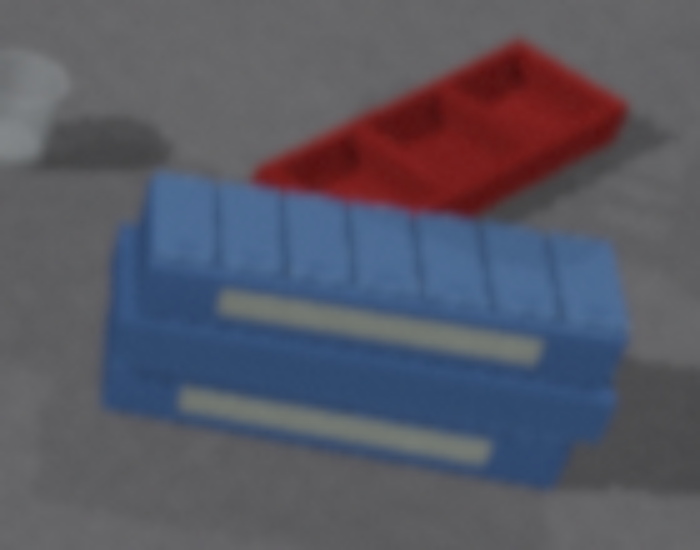

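View pics/b2.png

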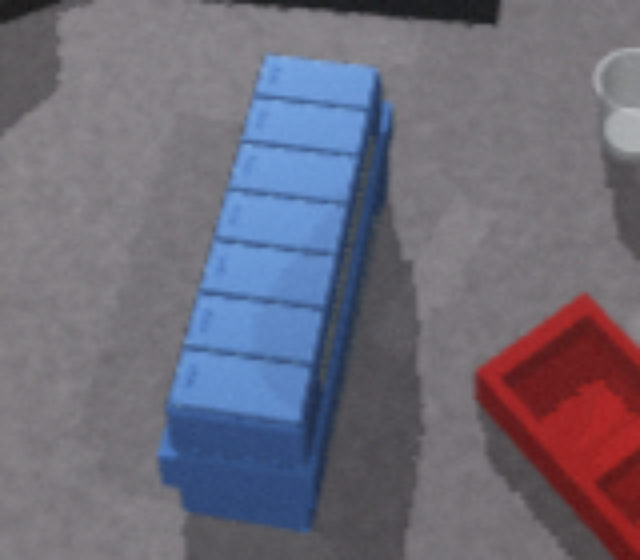

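In the crops the upper dispenser sits a little rotated and offset on the rack. I read its top corners there and cast them onto z = 0.090.

```bash
python3 - <<'E'
from h import *
C={n:cam(n) for n in("scene","side")}
A=np.array([(152,175),(612,240),(628,330),(150,265)])/5.+[440,210]
B=np.array([(265,57),(380,70),(305,415),(170,405)])/4.+[220,320]
a=onplane(C["scene"],A,.090);b=onplane(C["side"],B,.090)
print(a.round(3),a.mean(0));print(b.round(3),b.mean(0))
print(onplane(C["scene"],[(275,239),(257,285),(409,302),(413,258)],.002).round(3))
print(onplane(C["side"],[(291,229),(354,231),(344,322),(270,317)],.002).round(3))
E
```

```text
[[0.516 0.275 0.09 ]
 [0.502 0.453 0.09 ]
 [0.556 0.455 0.09 ]
 [0.573 0.278 0.09 ]] [0.53699319 0.36530944 0.09      ]
[[0.563 0.282 0.09 ]
 [0.51  0.279 0.09 ]
 [0.5   0.45  0.09 ]
 [0.552 0.457 0.09 ]] [0.53140632 0.36698656 0.09      ]
[[ 0.518 -0.156  0.002]
 [ 0.673 -0.136  0.002]
 [ 0.626  0.177  0.002]
 [ 0.487  0.165  0.002]]
[[ 0.673 -0.142  0.002]
 [ 0.507 -0.168  0.002]
 [ 0.477  0.153  0.002]
 [ 0.635  0.172  0.002]]
```

```bash
python3 - <<'E'
from h import *
a=1.64
x=np.array([np.cos(a),np.sin(a)])
p=np.array([.534,.366])-0.06*x
ctrl.movep([*p,.32],Q(a))
c=cam("wrist");save(c,"c1");o=ctrl.get_obs();print(o["time_s"],o["eef_pos"],o["joints"])
np.savez("c1.npz",**c)
E
```

```text
2.175 [0.53728416 0.30715792 0.31973286] [3.27686867e-01 2.16449408e-01 1.36420610e+00 2.62444872e-04
 1.56150021e+00 2.56441212e-01]
```

View pics/c1.png

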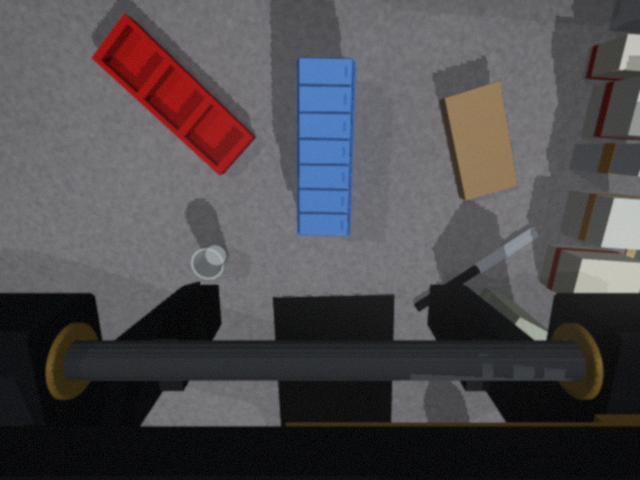

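The wrist view shows the upper dispenser at columns 298–354, rows 58–236, with the mat edge at (335,296). Next I fit its top face.

```bash
cat >> h.py <<'E'
def rectfit(c,m,z):
    """project mask contour on plane z, min-area rect in world -> centre, (long, short), yaw of long axis"""
    cn,_=cv2.findContours(m,cv2.RETR_EXTERNAL,cv2.CHAIN_APPROX_NONE)
    k=max(cn,key=cv2.contourArea)[:,0]
    w=onplane(c,k,z)[:,:2]
    (cx,cy),(w1,h1),an=cv2.minAreaRect((w*1000).astype(np.float32))
    an=np.radians(an)
    if w1<h1: w1,h1,an=h1,w1,an+np.pi/2
    return np.array([cx,cy])/1000,(w1,h1),(an)%np.pi
E
python3 - <<'E'
from h import *
c=dict(np.load("c1.npz"))
m=mask(c["img"],"blue"); h=cv2.cvtColor(c["img"],cv2.COLOR_BGR2HSV)
print(h[90,300:356:6].tolist())
m[:,:]=np.where(h[...,2]>100,m,0)
m=cv2.morphologyEx(m,cv2.MORPH_CLOSE,np.ones((5,5)))
print(rectfit(c,m,.09))
print(h[310,250:420:8,2].tolist(),h[285,250:420:8,2].tolist())
E
```

```text
[[108, 149, 183], [107, 145, 192], [107, 149, 192], [108, 152, 193], [108, 150, 189], [108, 147, 193], [108, 145, 192], [107, 145, 192], [108, 145, 193], [109, 150, 156]]
(array([0.53336877, 0.3659238 ]), (176.04644775390625, 56.96269226074219), np.float64(1.6242072666520075))
[113, 118, 119, 40, 19, 28, 22, 22, 21, 24, 25, 20, 28, 27, 23, 27, 27, 28, 93, 116, 122, 55] [123, 116, 122, 117, 117, 121, 122, 115, 127, 121, 118, 124, 123, 120, 112, 121, 121, 119, 122, 119, 119, 120]
```

```bash
python3 - <<'E'
from h import *
a=1.624; p=[.5334,.3659]
ctrl.grip(.075,20)
ctrl.movep([*p,.15],Q(a))
g=ctrl.servo_line([*p,.079],v=.08,guard=12);print("desc",g,ctrl.get_obs()["eef_pos"])
ctrl.grip(.0,25);print(ctrl.get_obs()["width"])
ctrl.servo_line([*p,.16],v=.1)
print(ctrl.get_obs()["width"],ctrl.get_obs()["wrist_force"])
c=cam("scene");save(c,"d1")
ctrl.movep([.438,0,.12],Q(1.67))
g=ctrl.servo_line([.438,0,.04],v=.12);g=ctrl.servo_line([.438,0,.020],v=.03,guard=4);print("down",g,ctrl.get_obs()["eef_pos"])
ctrl.grip(.075);ctrl.servo_line([.438,0,.12],v=.15)
# look at mat
a=1.67;x=np.array([np.cos(a),np.sin(a)])
ctrl.movep([*(np.array([.575,0])-.07*x),.40],Q(a))
c=cam("wrist");save(c,"d2");np.savez("d2.npz",**c);print(ctrl.get_obs()["time_s"])
E
```

```text
desc False [0.53388698 0.36613626 0.07962124]
0.0002841011761463531
0.00041189814128774854 [0.07552998 0.09861985 0.1067315 ]
down False [ 4.38031010e-01 -1.60341309e-05  1.99906121e-02]
12.8083
```

View pics/d2.png

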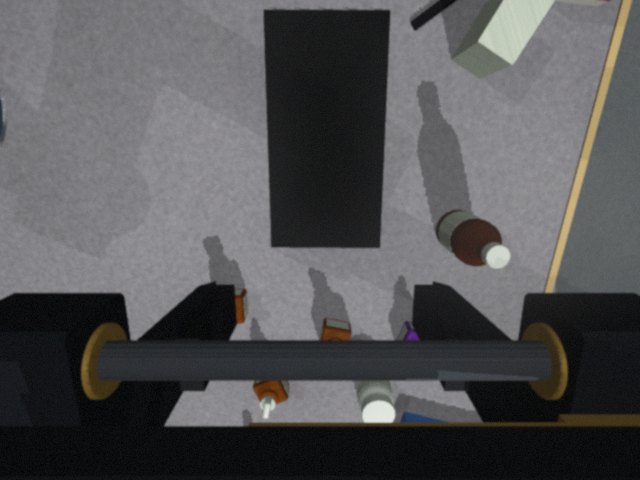

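View pics/d1.png

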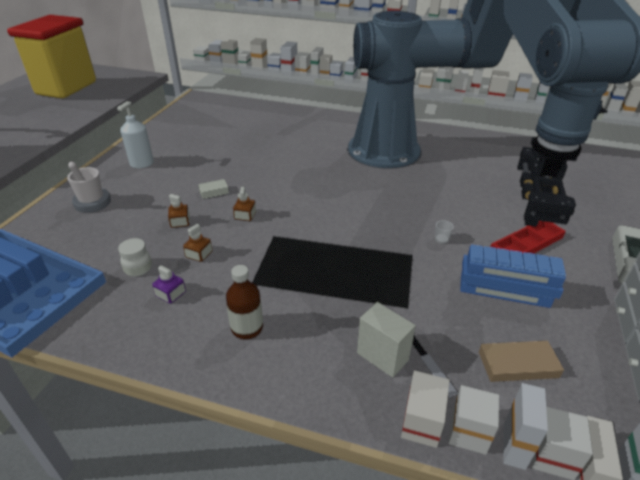

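```bash
python3 - <<'E'
from h import *
c=cam("scene")
print(proj(c,[[.534,.366,.16],[.534,.366,.143],[.5334,.3659,.09]]))
w=dict(np.load("d2.npz"));h=cv2.cvtColor(w["img"],cv2.COLOR_BGR2HSV)
m=((h[...,2]<60)).astype(np.uint8)*255;m[260:]=0;m[:,:200]=0;m[:,405:]=0
print(rectfit(w,m,.002))
print(ctrl.get_obs()["eef_pos"], ctrl.get_obs()["joints"])
save(c,"d3")
s=cam("side");save(s,"d3s")
for n,cc in(("scene",c),("side",s)):
    print(proj(cc,[ctrl.get_obs()["eef_pos"]]))
E
```

```text
[[526.51740899 231.30979317]
 [524.06272408 238.35847805]
 [516.70484271 259.12315081]]
(array([0.57445361, 0.00637982]), (327.2091064453125, 168.32284545898438), np.float64(1.6667986734946159))
[ 0.58120463 -0.06926038  0.39808857] [-3.21245883e-01  1.21686042e-01  1.32125334e+00 -7.49177127e-06
  1.70183380e+00 -4.20637442e-01]
[[297.21738866  88.84460964]]
[[316.74984708  96.88691284]]
```

View pics/d3.png

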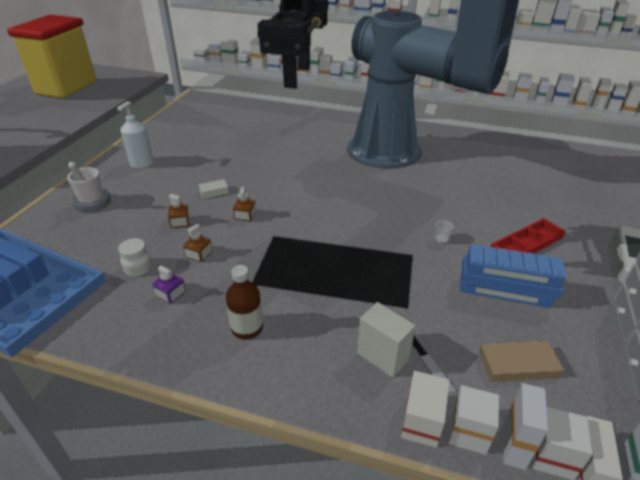

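View pics/d3s.png

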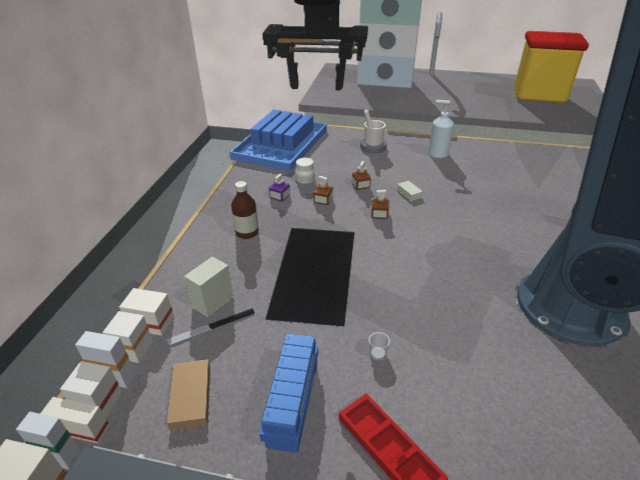

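```bash
python3 - <<'E'
from h import *
o=ctrl.get_obs();w=cam("wrist")
R=Ro.from_quat(o["tool_rot"]).as_matrix();t=o["eef_pos"];print(o["width"],R.round(3))
hw=o["width"]/2
for z in(-.03,-.02,0,.017):
  P=[t+R@np.array([x,s*hw,z]) for s in(1,-1) for x in(.009,-.009)]
  print(z,proj(w,P).round(0).tolist())
for n in("scene","side"):
    c=cam(n)
    for z in(-.03,0,.017):print(n,z,proj(c,[t+R@np.array([0,s*hw,z]) for s in(1,-1)]).round(0).tolist())
cv2.imwrite("pics/e1.png",cv2.resize(cam("side")["img"][0:120,240:400],None,fx=4,fy=4))
cv2.imwrite("pics/e2.png",cv2.resize(cam("scene")["img"][0:120,220:380],None,fx=4,fy=4))
E
```

```text
0.0750351417302234 [[-0.099  0.995 -0.002]
 [ 0.995  0.099  0.001]
 [ 0.001 -0.002 -1.   ]]
-0.03 [[421.0, 296.0], [418.0, 338.0], [228.0, 296.0], [231.0, 337.0]]
-0.02 [[415.0, 286.0], [412.0, 326.0], [234.0, 286.0], [237.0, 326.0]]
0 [[405.0, 271.0], [403.0, 306.0], [244.0, 271.0], [246.0, 306.0]]
0.017 [[398.0, 260.0], [396.0, 293.0], [251.0, 260.0], [253.0, 292.0]]
scene -0.03 [[291.0, 79.0], [302.0, 64.0]]
scene 0 [[292.0, 97.0], [302.0, 81.0]]
scene 0.017 [[292.0, 107.0], [302.0, 90.0]]
side -0.03 [[298.0, 81.0], [336.0, 82.0]]
side 0 [[298.0, 96.0], [336.0, 98.0]]
side 0.017 [[298.0, 104.0], [335.0, 106.0]]
```

View pics/e1.png

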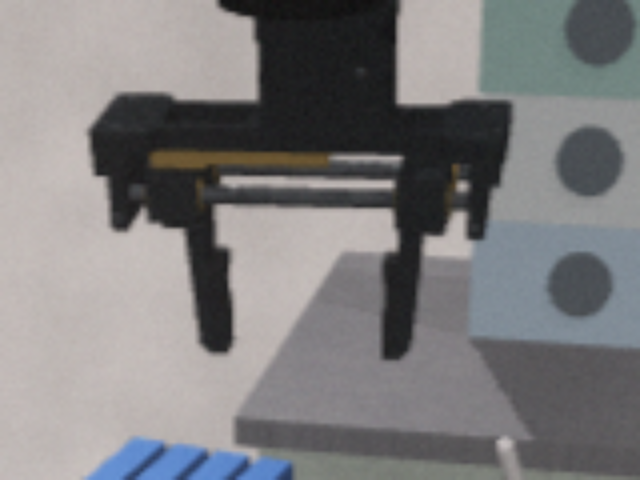

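View pics/e2.png

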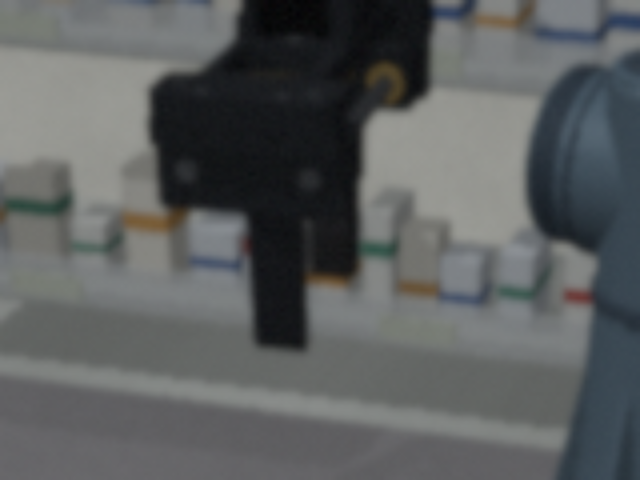

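The fingertips appear at (292,87) and (339,88) in the side view. The stated geometry predicts row 104. The wrist view agrees: the true tips sit about 37 mm behind where the stated tool frame puts them, so the first grasp closed above the box and nothing was moved. I'll measure the tip offset by touching the clear counter.

```bash
python3 - <<'E'
from h import *
ctrl.grip(0)
ctrl.movep([.438,0,.06],Q(1.67))
g=ctrl.servo_line([.438,0,.0],v=.06,guard=5);print(g,ctrl.get_obs()["eef_pos"],ctrl.get_obs()["wrist_force"])
if not g:
    g=ctrl.servo_line([.438,0,-.035],v=.015,guard=4);print(g,ctrl.get_obs()["eef_pos"],ctrl.get_obs()["wrist_force"])
ctrl.wait(.2);print(ctrl.get_obs()["eef_pos"],ctrl.get_obs()["wrist_force"])
save(cam("side"),"f1")
ctrl.servo_line([.438,0,.06],v=.15)
print(ctrl.get_obs()["time_s"])
E
```

```text
False [ 4.38372013e-01 -8.92948946e-05  3.17756378e-04] [-0.33090198 -0.2904109  -0.21716791]
True [ 4.37988836e-01  9.52917369e-07 -1.91952462e-02] [-0.84753851 -0.18576741  5.42330497]
[ 4.37985492e-01  7.39665466e-06 -1.91886007e-02] [-1.46258933 -0.8700365   5.74103101]
19.1083
```

The tips touch the counter at TCP z = -0.0192, so the tip height is TCP z + 0.019. I'll redo the pick with that.

```bash
cat >> h.py <<'E'
TIP=0.0192
def tz(h): return h-TIP   # TCP z for fingertip height h
def st(): 
    o=ctrl.get_obs(); return [round(o["time_s"],1),o["eef_pos"].round(4).tolist(),o["wrist_force"].round(1).tolist(),round(o["width"],4)]
E
python3 - <<'E'
from h import *
a=1.624; p=[.5334,.3659]
ctrl.grip(.078,25)
ctrl.movep([*p,tz(.13)],Q(a))
g=ctrl.servo_line([*p,tz(.062)],v=.06,guard=8);print("desc",g,st())
if not g:
    ctrl.grip(.0,25);print(st())
    ctrl.servo_line([*p,tz(.13)],v=.08);ctrl.wait(.1)
    print(st()); save(cam("scene"),"g1")
E
```

```text
desc False [23.0, [0.5338, 0.3661, 0.0434], [-1.1, -0.4, 0.1], 0.0778]
[23.5, [0.5335, 0.366, 0.0431], [-0.6, -0.1, 1.8], 0.0558]
[24.6, [0.5328, 0.3657, 0.1099], [-0.1, -0.5, -2.6], 0.0556]
```

View pics/g1.png

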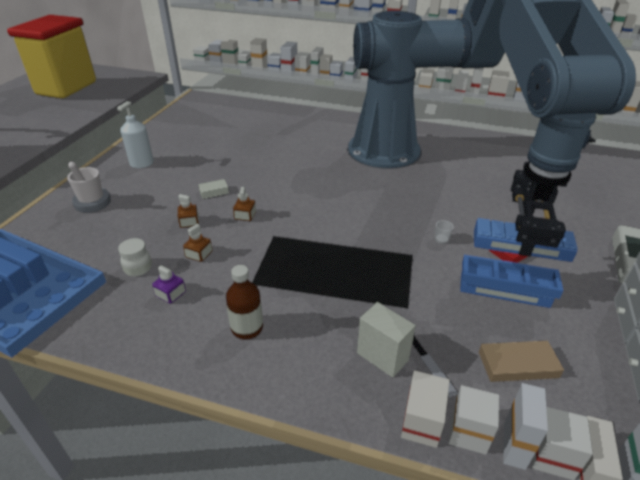

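The box is held, with width 0.0556 and -2.6 N. One bottle has also been bumped, from (178,212) to (188,212). I'll set the box down in the clear strip and look at the rack.

```bash
python3 - <<'E'
from h import *
a=1.667;p=[.436,.0]
ctrl.movep([*p,tz(.07)],Q(a))
ctrl.servo_line([*p,tz(.014)],v=.10)
g=ctrl.servo_line([*p,tz(.002)],v=.02,guard=3.0);print(g,st())
ctrl.grip(.078);ctrl.servo_line([*p,tz(.10)],v=.2);print(st())
a=1.624;x=np.array([np.cos(a),np.sin(a)])
ctrl.movep([*(np.array([.533,.366])-.06*x),.30],Q(a));ctrl.wait(.1)
c=cam("wrist");save(c,"h1");np.savez("h1.npz",**c)
save(cam("side"),"h2");print(st())
E
```

```text
True [27.2, [0.4364, -0.0001, -0.0132], [0.5, 0.3, 2.6], 0.0558]
[28.4, [0.4356, 0.0001, 0.0803], [-0.5, 0.1, -0.2], 0.0783]
[30.0, [0.5362, 0.305, 0.2993], [0.6, -0.3, -0.0], 0.0782]
```

View pics/h1.png

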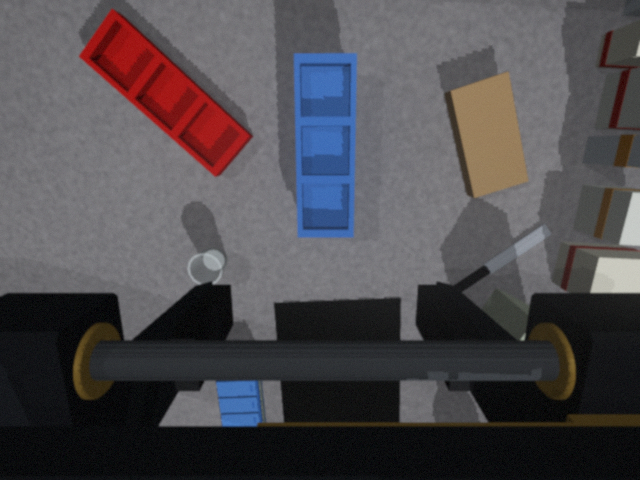

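View pics/h2.png

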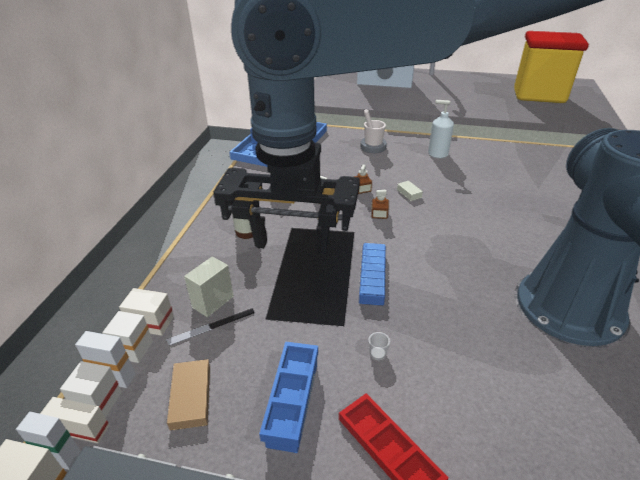

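The wrist view shows the rack on the lower dispenser at columns 294–356, rows 53–238. The side view shows the dispenser set level at (373,273), clear of the mat.

```bash
python3 - <<'E'
from h import *
c=dict(np.load("h1.npz"))
m=mask(c["img"],"blue");m[260:]=0
m=cv2.morphologyEx(m,cv2.MORPH_CLOSE,np.ones((5,5)))
p,s,a=rectfit(c,m,.056);print(p,s,a)
assert 180<s[0]<200 and 57<s[1]<70
ctrl.movep([*p,tz(.09)],Q(a))
g=ctrl.servo_line([*p,tz(.037)],v=.06,guard=8);print("desc",g,st())
assert not g
ctrl.grip(0,25);print(st())
ctrl.servo_line([*p,tz(.09)],v=.08);ctrl.wait(.1);print(st())
pm=[.5745,.0064];a=1.667
ctrl.movep([*pm,tz(.06)],Q(a))
ctrl.servo_line([*pm,tz(.012)],v=.10)
g=ctrl.servo_line([*pm,tz(.001)],v=.02,guard=3.0);print(g,st())
ctrl.grip(.078);ctrl.servo_line([*pm,tz(.10)],v=.2);print(st())
a=1.624;x=np.array([np.cos(a),np.sin(a)])
ctrl.movep([*(np.array([.533,.366])-.06*x),.28],Q(a));ctrl.wait(.1)
c=cam("wrist");save(c,"i1");np.savez("i1.npz",**c)
m=mask(c["img"],"blue");m[260:]=0
m=cv2.morphologyEx(m,cv2.MORPH_CLOSE,np.ones((5,5)))
print(rectfit(c,m,.034));print(st())
E
```

```text
[0.533172   0.36429745] (187.80303955078125, 62.954647064208984) 1.6250065811636811
desc False [32.0, [0.5335, 0.3645, 0.0182], [-0.3, 0.6, -0.3], 0.0781]
[32.3, [0.5335, 0.3645, 0.0183], [0.2, -0.0, 1.3], 0.0626]
[33.3, [0.5326, 0.364, 0.07], [0.2, 0.6, -3.3], 0.0628]
True [35.7, [0.5751, 0.0062, -0.0139], [-0.4, 0.2, 5.1], 0.063]
[36.7, [0.5739, 0.0065, 0.0801], [0.2, 0.3, -0.9], 0.0783]
(array([0.53257092, 0.362422  ]), (175.92665100097656, 54.19502639770508), np.float64(1.612403558295477))
[38.2, [0.5364, 0.3048, 0.2788], [-0.4, 0.5, -0.1], 0.078]
```

View pics/i1.png

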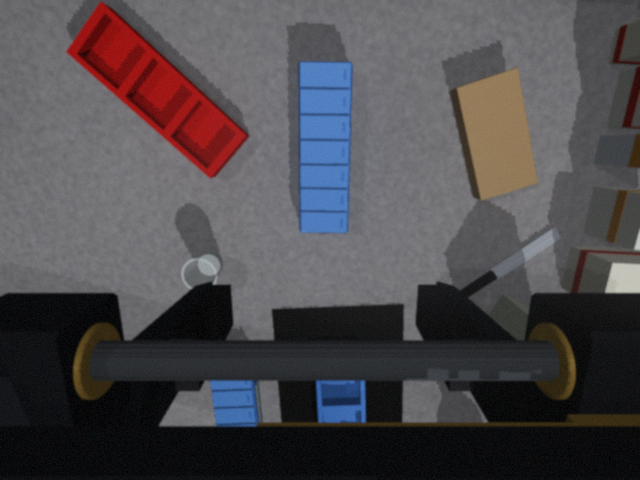

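The lower dispenser is alone at columns 300–351, rows 62–233. The rack on the mat shows at (341,405). I'll put the upper dispenser back.

```bash
python3 - <<'E'
from h import *
p=[.436,0]
ctrl.movep([*p,tz(.07)],Q(1.667))
g=ctrl.servo_line([*p,tz(.0065)],v=.08,guard=8);print(g,st());assert not g
ctrl.grip(0,25);ctrl.servo_line([*p,tz(.10)],v=.12);print(st())
q=[.5326,.3624];a=1.612
ctrl.movep([*q,tz(.09)],Q(a))
ctrl.servo_line([*q,tz(.048)],v=.10)
g=ctrl.servo_line([*q,tz(.036)],v=.02,guard=3.0);print(g,st())
ctrl.grip(.078);ctrl.servo_line([*q,tz(.10)],v=.2)
x=np.array([np.cos(a),np.sin(a)])
ctrl.movep([*(np.array(q)-.06*x),.32],Q(a));ctrl.wait(.1)
c=cam("wrist");save(c,"j1");np.savez("j1.npz",**c)
m=mask(c["img"],"blue");m[260:]=0
m=cv2.morphologyEx(m,cv2.MORPH_CLOSE,np.ones((5,5)))
print(rectfit(c,m,.068));print(st())
c=cam("scene");save(c,"j2");s=cam("side");save(s,"j3")
cv2.imwrite("pics/j2z.png",cv2.resize(c["img"][210:320,440:580],None,fx=5,fy=5))
cv2.imwrite("pics/j3z.png",cv2.resize(s["img"][320:460,220:380],None,fx=4,fy=4))
E
```

```text
False [40.6, [0.4364, -0.0001, -0.0124], [0.2, -0.4, -0.0], 0.0781]
[42.0, [0.4353, 0.0002, 0.0801], [0.0, 0.9, -1.7], 0.0556]
True [44.5, [0.533, 0.3627, 0.0216], [-0.1, -0.3, 3.9], 0.0558]
(array([0.53247681, 0.36263464]), (175.871337890625, 54.22002029418945), np.float64(1.6152828182632595))
[46.5, [0.5342, 0.3025, 0.3171], [-0.5, 1.1, -0.5], 0.0779]
```

View pics/j2z.png

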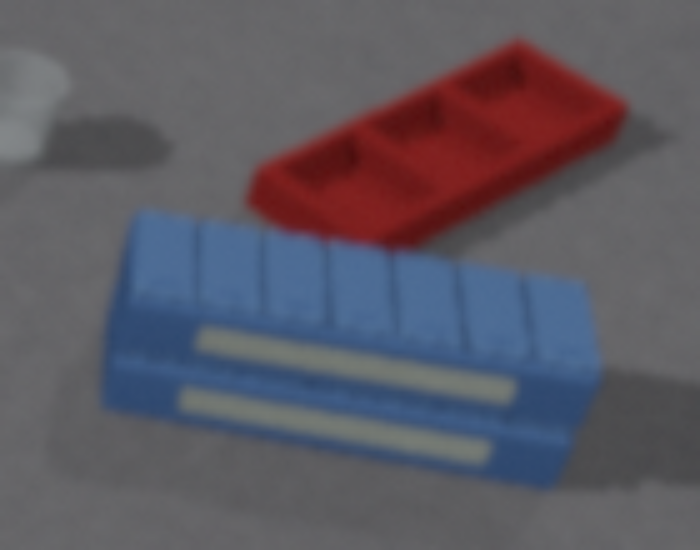

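View pics/j3z.png

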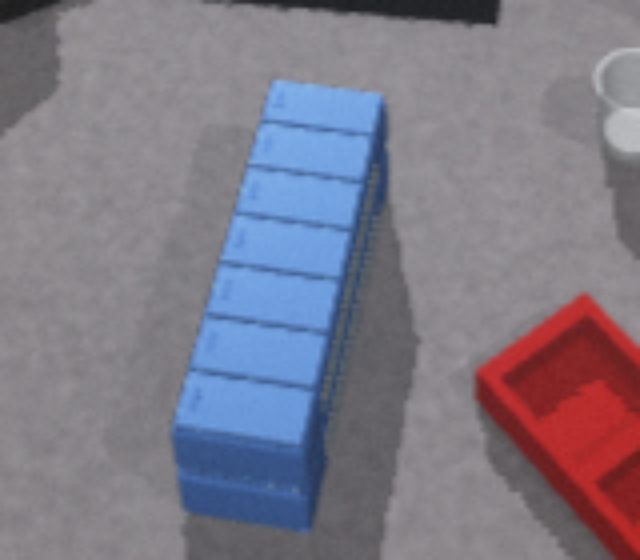

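View pics/j2.png

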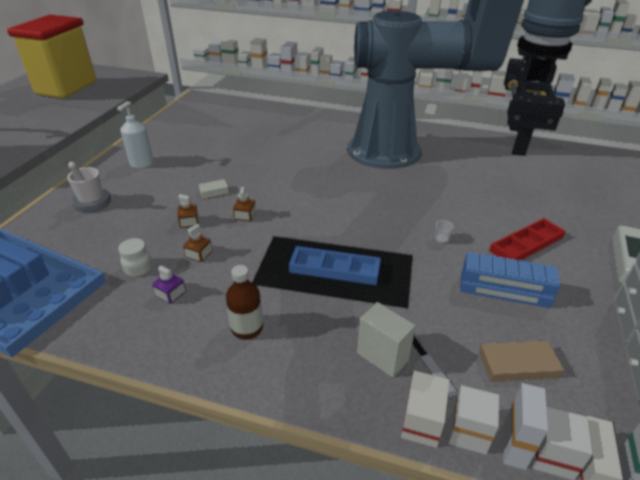

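The dispensers are neatly stacked; the top reads within 1 mm and 0.003 rad of the lower. The rack lies at (336,265), centred on the mat. Next I measure the rack and bottles from straight above.

```bash
cat >> h.py <<'E'
def over(p,a,z):
    x=np.array([np.cos(a),np.sin(a)]); ctrl.movep([*(np.array(p)-.066*x),z],Q(a)); ctrl.wait(.15); return cam("wrist")
E
python3 - <<'E'
from h import *
c=over([.5745,.0064],1.667,.25);save(c,"k1");np.savez("k1.npz",**c)
m=mask(c["img"],"blue");m[285:]=0
m=cv2.morphologyEx(m,cv2.MORPH_CLOSE,np.ones((5,5)))
p,s,a=rectfit(c,m,.024);print(p,s,a,st())
C={n:cam(n) for n in("scene","side")}
for n,c in C.items():
    for s,ce,m in blobs(mask(c["img"],"amber"),80):
        if s[4]<260: print(n,s,ce.round(1),onplane(c,ce,.022).round(3)[0])
E
```

```text
[0.57459918 0.00582188] (190.82273864746094, 66.34764862060547) 1.668687262504024 [48.2, [0.5811, -0.0582, 0.2503], [0.3, 0.3, -0.2], 0.0777]
scene [234 199  20  13 160] [244.  205.3] [ 0.438 -0.269  0.022]
scene [179 205  17  13 165] [186.9 211.6] [ 0.506 -0.391  0.022]
scene [184 237  25  16 215] [196.6 244. ] [ 0.611 -0.307  0.022]
side [354 175  17  11 118] [362.1 179.9] [ 0.52  -0.399  0.022]
side [315 185  17  12 124] [322.9 190.6] [ 0.623 -0.316  0.022]
side [373 198  15  12 147] [379.9 204.5] [ 0.453 -0.278  0.022]
side [ 70 422  38  19  85] [ 91.3 434.3] [0.842 0.503 0.022]
```

View pics/k1.png

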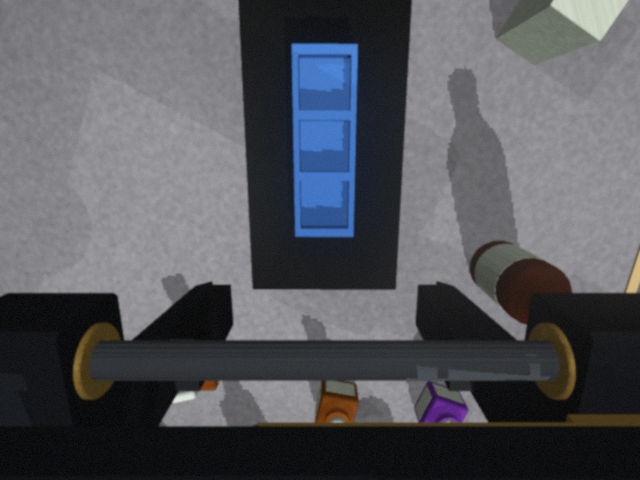

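The rack fit gives (0.5746, 0.0058) with yaw 1.669, against the mat's (0.5745, 0.0064) and 1.667. Now the first bottle.

```bash
cat >> h.py <<'E'
RK=np.array([.5746,.0060]); RA=1.668
def pocket(i): return RK+(i-1)*.06*np.array([np.cos(RA),np.sin(RA)])
def seebottle(p,a=1.668,z=.16,n=None):
    c=over(p,a,z)
    if n: save(c,n)
    m=mask(c["img"],"amber");m[285:]=0
    h=cv2.cvtColor(c["img"],cv2.COLOR_BGR2HSV)
    m=cv2.morphologyEx(m,cv2.MORPH_CLOSE,np.ones((5,5)))
    px=proj(c,[[*p,.04]])[0]
    B=[b for b in blobs(m,300)]
    b=min(B,key=lambda b:np.hypot(*(b[1]-px)))
    return c,rectfit(c,b[2].astype(np.uint8)*255,.04)
E
python3 - <<'E'
from h import *
c,r=seebottle([.446,-.274],n="l1");print(r,st())
p=r[0]
c,r=seebottle(p,n="l2");print(r)
E
```

```text
(array([ 0.45070978, -0.26335931]), (43.34993362426758, 42.68062210083008), np.float64(1.6955309941856411)) [49.8, [0.4533, -0.3389, 0.1605], [0.3, 0.3, 0.6], 0.078]
(array([ 0.45068732, -0.26301144]), (43.111568450927734, 42.82197952270508), np.float64(0.09862271412003236))
```

View pics/l2.png

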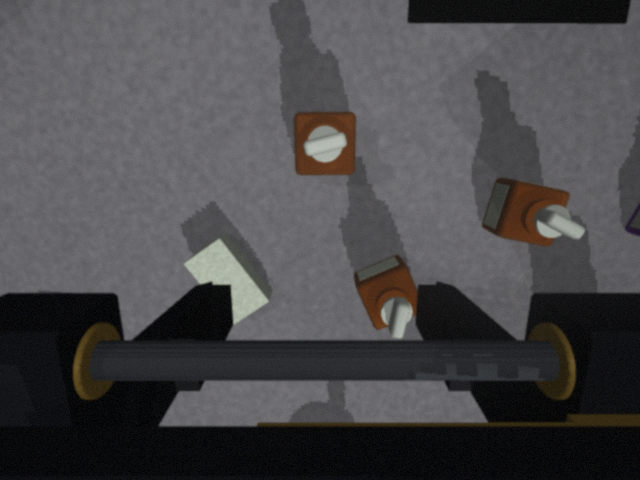

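The bottle is straight below the camera at (325,144), sides axis-aligned with the tool, with a clear view of the blade. I'll grasp it and place it.

```bash
cat >> h.py <<'E'
def nearest(a,ref=RA):
    k=np.round((ref-a)/(np.pi/2)); return a+k*np.pi/2
def pickplace(p,a,i):
    ctrl.grip(.066,25)
    ctrl.movep([*p,tz(.12)],Q(a))
    g=ctrl.servo_line([*p,tz(.022)],v=.08,guard=6);print("desc",g,st())
    if g: return False
    ctrl.grip(0,25);print("grip",st())
    ctrl.servo_line([*p,tz(.15)],v=.2)
    q=pocket(i)
    ctrl.movep([*q,tz(.12)],Q(RA))
    ctrl.servo_line([*q,tz(.055)],v=.12)
    g=ctrl.servo_line([*q,tz(.029)],v=.03,guard=3);print("ins",g,st())
    return g
E
python3 - <<'E'
from h import *
print(pickplace([.4507,-.263],nearest(.0986),2))
save(cam("scene"),"m1")
E
```

```text
desc False [52.4, [0.4511, -0.2633, 0.0034], [0.2, -0.7, -0.2], 0.0659]
grip [52.9, [0.4509, -0.2632, 0.0031], [-0.2, -0.3, 1.4], 0.0455]
ins True [56.4, [0.5682, 0.0658, 0.0111], [-0.2, -0.2, 4.0], 0.0457]
True
```

View pics/m1.png

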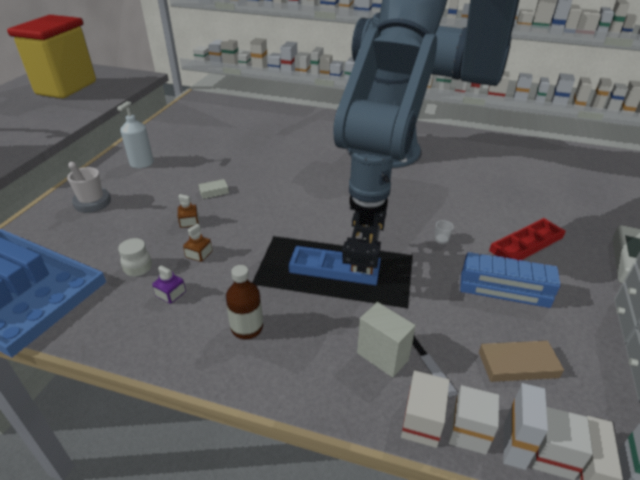

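It is seated: contact came at tip height 30.3 mm, where 30 was expected. I'll release it and do the second bottle.

```bash
python3 - <<'E'
from h import *
ctrl.grip(.066);q=pocket(2);ctrl.servo_line([*q,tz(.14)],v=.25)
c,r=seebottle([.615,-.305]);print(r,st())
c,r=seebottle(r[0],n="n1");print(r)
E
```

```text
(array([ 0.6196449, -0.3005762]), (43.224998474121094, 43.05249786376953), np.float64(1.4682573011338482)) [59.4, [0.6219, -0.3694, 0.1601], [0.5, -0.4, 0.8], 0.066]
(array([ 0.61976947, -0.30049963]), (43.28860092163086, 43.23147201538086), np.float64(3.032486139522555))
```

View pics/n1.png

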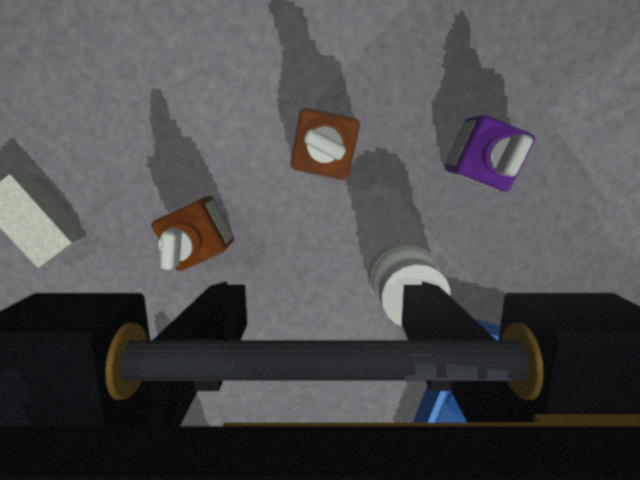

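The second bottle is at (325,144), rotated slightly. The purple decoy (445–535, 115–190) and the jar are clear of the jaws.

```bash
python3 - <<'E'
from h import *
g=pickplace([.6198,-.3005],nearest(3.0325),1)
z=ctrl.get_obs()["eef_pos"][2]+TIP
if g and z<.032:
    ctrl.grip(.066);q=pocket(1);ctrl.servo_line([*q,tz(.14)],v=.25)
    c,r=seebottle([.510,-.380]);print(r,st())
    c,r=seebottle(r[0],n="o1");print(r)
save(cam("side"),"o2")
E
```

```text
desc False [61.9, [0.6203, -0.3009, 0.0036], [-0.5, -0.5, 0.5], 0.066]
grip [62.3, [0.62, -0.3006, 0.0032], [0.2, 1.0, 1.3], 0.0454]
ins True [65.7, [0.5741, 0.0061, 0.0111], [0.5, -0.4, 4.5], 0.0456]
(array([ 0.51785291, -0.38208054]), (43.226600646972656, 43.048099517822266), np.float64(2.088746371273569)) [68.7, [0.5171, -0.4446, 0.16], [0.1, -0.7, 0.4], 0.0659]
(array([ 0.51788806, -0.38212344]), (43.35480880737305, 43.01719284057617), np.float64(2.0889736054935804))
```

View pics/o1.png

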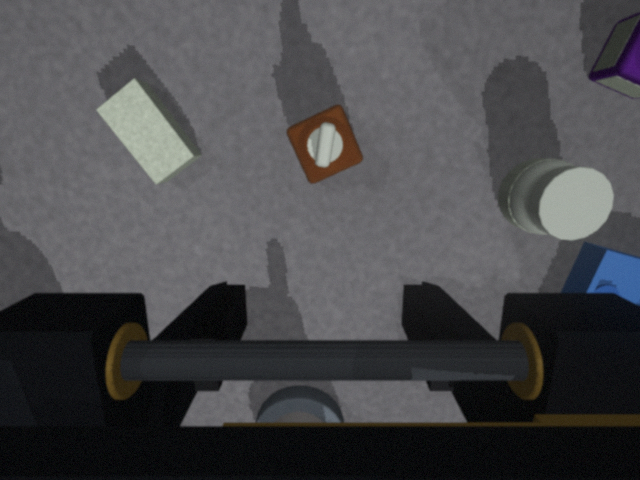

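View pics/o2.png

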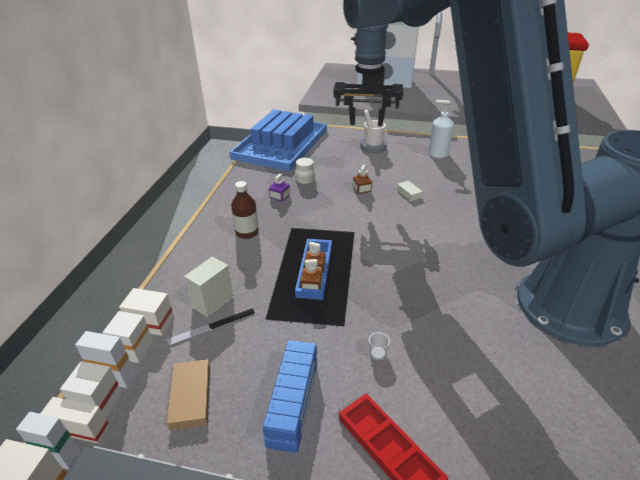

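Two bottles stand in the rack at (313,265) in the side view. The third is at (325,144) in the wrist view, with yaw 2.089 and nothing near it.

```bash
python3 - <<'E'
from h import *
g=pickplace([.5179,-.3821],nearest(2.0889),0)
z=ctrl.get_obs()["eef_pos"][2]+TIP
if g and z<.032:
    ctrl.grip(.066);q=pocket(0);ctrl.servo_line([*q,tz(.15)],v=.25)
    c=over(pocket(0),RA,.16);save(c,"p0");np.savez("p0.npz",**c);print(st())
    h=cv2.cvtColor(c["img"],cv2.COLOR_BGR2HSV)
    px=proj(c,[[*pocket(0),.086]])[0];print(px)
    x,y=px.astype(int);cv2.imwrite("pics/p0z.png",cv2.resize(c["img"][y-60:y+60,x-60:x+60],None,fx=5,fy=5,interpolation=0))
    for yy in range(y-24,y+25,4): print(h[yy,x-28:x+29:4,2].tolist())
E
```

```text
desc False [71.2, [0.5183, -0.3825, 0.0035], [0.6, -0.0, 1.1], 0.0662]
grip [71.6, [0.518, -0.3822, 0.0031], [-0.3, -0.3, 2.0], 0.0457]
ins True [75.2, [0.5799, -0.0535, 0.0111], [-0.7, 0.2, 4.4], 0.0458]
[76.9, [0.5857, -0.1181, 0.1581], [-0.7, 0.2, -0.4], 0.0658]
[326.98350193 146.96655336]
[122, 133, 132, 117, 110, 110, 110, 111, 113, 112, 114, 125, 137, 136, 123]
[123, 129, 110, 108, 106, 123, 129, 132, 133, 161, 119, 119, 122, 134, 123]
[115, 118, 107, 109, 131, 161, 168, 153, 188, 222, 196, 133, 116, 128, 120]
[117, 110, 108, 129, 170, 173, 174, 159, 214, 224, 228, 177, 123, 122, 119]
[110, 109, 116, 154, 172, 172, 141, 199, 224, 224, 226, 172, 117, 120, 116]
[105, 111, 126, 171, 173, 160, 179, 218, 225, 227, 204, 218, 127, 126, 118]
[105, 109, 124, 171, 170, 145, 214, 221, 228, 213, 224, 227, 128, 122, 117]
[105, 114, 129, 177, 142, 196, 218, 227, 223, 214, 224, 219, 130, 126, 119]
[110, 115, 121, 154, 166, 217, 226, 229, 207, 227, 226, 189, 126, 126, 118]
[109, 117, 116, 126, 208, 223, 228, 214, 224, 226, 220, 136, 130, 129, 116]
[109, 123, 121, 143, 213, 227, 225, 216, 224, 205, 139, 126, 132, 126, 119]
[108, 124, 122, 121, 148, 206, 171, 144, 137, 138, 132, 134, 126, 127, 116]
[104, 125, 126, 122, 123, 126, 127, 128, 131, 137, 133, 127, 125, 126, 111]
```

View pics/p0.png

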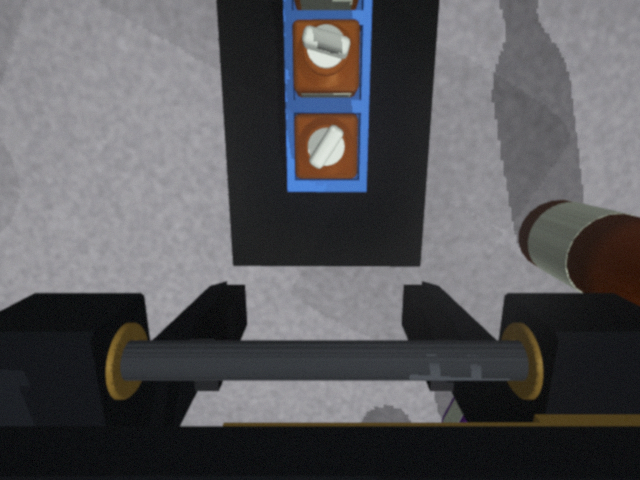

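View pics/p0z.png

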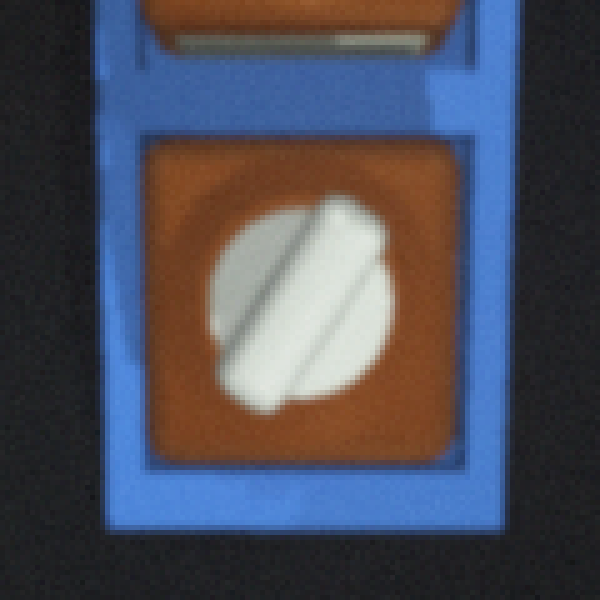

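All three bottles are seated, each with contact at tip height 30.3 mm. The close view shows bottle 0's blade running from about (251,… lower left) to upper right through the collar centre. Next, a blade fit and the press-and-turn routine.

```bash
cat >> h.py <<'E'
def blade(c,p,z=.086,name=None):
    h=cv2.cvtColor(c["img"],cv2.COLOR_BGR2HSV)
    m=((h[...,1]<70)&(h[...,2]>135)).astype(np.uint8)*255
    px=proj(c,[[*p,z]])[0]
    k=np.zeros_like(m);cv2.circle(k,tuple(int(v) for v in px),32,255,-1);m&=k
    m=cv2.morphologyEx(m,cv2.MORPH_OPEN,np.ones((3,3)))
    b=max(blobs(m,50),key=lambda b:b[0][4])[2]
    ys,xs=np.nonzero(b);w=onplane(c,np.stack([xs,ys],1),z)[:,:2]
    ctr=w.mean(0)
    for _ in range(5):   # blade tips = outermost pixels; centre = mid of the two tips
        d=w-ctr;r=np.hypot(*d.T);far=d[r>np.percentile(r,90)]
        th=np.angle((np.exp(2j*np.arctan2(far[:,1],far[:,0]))).sum())/2
        u=np.array([np.cos(th),np.sin(th)]);s=far@u
        tip=(far[s>0].mean(0)+far[s<0].mean(0))/2
        ctr=ctr+tip
    cnt,_=cv2.findContours(b.astype(np.uint8),0,2)
    return ctr,th%np.pi,r.max()
E
python3 - <<'E'
from h import *
c=dict(np.load("p0.npz"))
ctr,th,r=blade(c,pocket(0));print(ctr,pocket(0),th,r)
e=np.array([(355,215),(245,390)])/5+[326-60,146-60]
w=onplane(c,e,.086)[:,:2];print(w.mean(0),np.arctan2(*(w[0]-w[1])[::-1])%np.pi,np.hypot(*(w[0]-w[1])))
E
```

```text
[ 0.58410919 -0.05369962] [ 0.58042304 -0.05371677] 1.5112188364230854 0.01506843900596435
[ 0.5797265  -0.05362868] 1.0946860870665271 0.024845005602615683
```

The automatic fit is thrown off by the shaded side of the collar. The blade ends read by eye, (355,215) and (245,390) in the 5x crop, give a consistent centre, so I'll use those. Crops of the other two next.

```bash
python3 - <<'E'
from h import *
ims=[]
for i in(1,2):
    c=over(pocket(i),RA,.16);np.savez(f"p{i}.npz",**c)
    px=proj(c,[[*pocket(i),.086]])[0];x,y=px.astype(int);print(i,x,y)
    ims.append(cv2.resize(c["img"][y-40:y+40,x-40:x+40],None,fx=5,fy=5,interpolation=cv2.INTER_CUBIC))
cv2.imwrite("pics/p12.png",np.hstack(ims));print(st())
E
```

```text
1 324 143
2 324 142
[78.0, [0.5754, -0.0012, 0.16], [0.5, -0.1, 0.5], 0.0657]
```

View pics/p12.png

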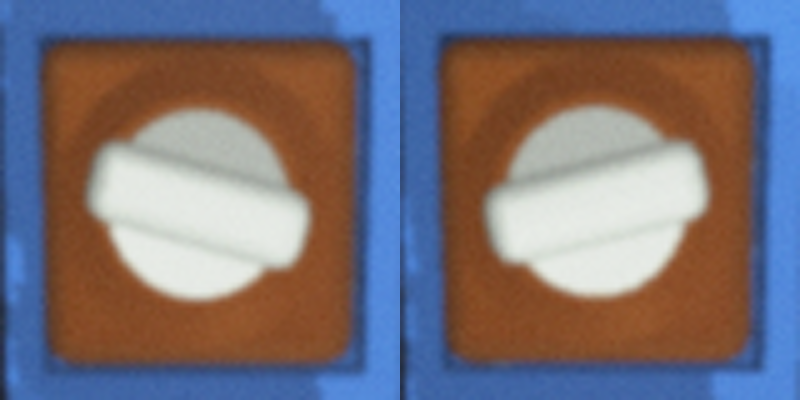

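In the crops, bottle 1's blade ends are at (102,178) and (300,234). Bottle 2's are at (97,233) and (300,174) in its half.

```bash
cat >> h.py <<'E'
def fz(n=4):
    v=[]
    for _ in range(n): v.append(ctrl.get_obs()["wrist_force"]); ctrl.wait(.02)
    return np.mean(v,0)
def twist_start(ctr,th,lo=-2.9,hi=2.9):
    q1=np.arctan2(ctr[1],ctr[0]); best=None
    for k in range(-3,4):
        a=th+k*np.pi; q6=q1+np.pi/2-a
        if lo<=q6<=hi:
            for sgn,room in((1,hi-q6),(-1,q6-lo)):   # sgn: direction of q6; a moves opposite
                if best is None or room>best[2]: best=(a,-sgn,room)
    return best
def pinch(ctr,a,h=.074):
    ctrl.grip(.032,60)
    ctrl.movep([*ctr,tz(.12)],Q(a))
    g=ctrl.servo_line([*ctr,tz(h)],v=.08,guard=6);print("down",g,st())
    if g: return False
    f0=fz();ctrl.grip(0,60);print("pinched",st());return f0
def turn(ctr,a,z,da,dz,rate=1.0):
    d=max(abs(dz),2e-4)
    T=abs(da)/rate
    ctrl.servo_line([*ctr,z+dz],Q(a+da),v=d/T if dz!=0 else .0002/T)
    return a+da,z+dz
E
python3 - <<'E'
from h import *
import json
E_={0:None,1:((102,178),(300,234),(324-40,143-40)),2:((97,233),(300,174),(324-40,142-40))}
B={0:([.5797,-.0536],1.0947)}
for i in(1,2):
    c=dict(np.load(f"p{i}.npz"));e=E_[i]
    w=onplane(c,np.array(e[:2])/5+np.array(e[2]),.086)[:,:2];d=w[1]-w[0]
    B[i]=(w.mean(0).round(4).tolist(),float(np.arctan2(d[1],d[0])%np.pi));print(i,B[i],pocket(i),np.hypot(*d))
for i in B: print(i,twist_start(*B[i]))
json.dump(B,open("B.json","w"))
ctr,th=B[2];a,sg,room=twist_start(ctr,th)
f0=pinch(ctr,a)
z=ctrl.get_obs()["eef_pos"][2];print("f0",f0,"f",fz(),z)
json.dump(dict(f0=list(f0)),open("f0.json","w"))
E
```

```text
1 ([0.5745, 0.0058], 2.972987883147721) [0.5746 0.006 ] 0.02543321995072708
2 ([0.5685, 0.0654], 0.37055864986612636) [0.56877696 0.06571677] 0.026117483146103487
0 (4.236292653589793, -1, np.float64(5.657695798801628))
1 (-0.16860477044207212, 1, np.float64(4.649496489681228))
2 (3.5121513034559193, -1, np.float64(4.726818888817694))
down False [80.9, [0.5686, 0.0654, 0.0547], [1.0, -0.6, 0.7], 0.0322]
pinched [81.4, [0.5687, 0.0654, 0.0552], [-0.6, 0.3, 2.1], 0.0092]
f0 [-0.08846863  0.05405241  0.06137221] f [-0.90802863  0.21182766  1.94660222] 0.05516986190563257
```

The blade is pinched (width 9.2 mm). Now press to about 8 N, then turn with force feedback.

```bash
cat >> h.py <<'E'
def press(ctr,z,target,zmin,b=0):
    f=fz()[2]-b
    while f<target and z>zmin:
        z-=.0005; ctrl.servo_line([*ctr,z],v=.01); f=fz(3)[2]-b
    return z,f
E
python3 - <<'E'
from h import *
import json
B=json.load(open("B.json"));ctr,th=B["2"];a,sg,room=twist_start(ctr,th)
z=tz(.074)
z,f=press(ctr,z,8,tz(.070));print("press",z,f,st())
for k in range(4):
    a,z=turn(ctr,a,z,sg*.5,-.001);o=ctrl.get_obs();print(round(z,4),o["eef_pos"].round(4),fz(),o["ft_torque"].round(2),o["time_s"])
np.save("tw.npy",[a,z,sg])
E
```

```text
press 0.0538 10.671103100321284 [82.1, [0.5689, 0.0654, 0.0551], [-3.2, -0.2, 10.6], 0.0089]
0.0528 [0.57   0.0652 0.0542] [ 0.27000479 -0.59546658  7.17784975] [-0.14 -0.03 -0.01] 82.7917
0.0518 [0.5704 0.0651 0.0537] [-0.08841431 -0.27165303  9.94572725] [-0.05  0.19  0.08] 83.5083
0.0508 [0.5703 0.065  0.0524] [-0.41599091 -0.73738124  8.27777579] [-0.14  0.01 -0.  ] 84.225
0.0498 [0.5701 0.0649 0.0513] [-0.31527895 -0.59250879  7.89904226] [-0.34  0.19 -0.01] 84.9417
```

```bash
cat >> h.py <<'E'
def run_twist(ctr,a,z,sg,a_end,zstart,maxseg=12):
    """turn in 0.5 rad steps, holding 7-12 N down, until it stalls on the stop"""
    last=ctrl.get_obs()["eef_pos"][2];stall=0;f=fz(2)[2]
    for k in range(maxseg):
        if (a_end-a)*sg<.5: sg=-sg; a_end=a+sg*1.5; print("reverse")
        dz=-np.clip(.001+.00018*(9-f),0,.0014)
        a,z=turn(ctr,a,z,sg*.5,dz);o=ctrl.get_obs();f=fz(3)[2];zz=o["eef_pos"][2]
        print(round(a,2),round(z,4),"z",round(zz,4),"F",round(f,1),"drop",round((zstart-zz)*1000,2),round(o["time_s"],1))
        stall=stall+1 if (last-zz<.0003 and f>10) else 0
        last=zz
        if stall>=2: break
    return a,z,sg,stall
E
python3 - <<'E'
from h import *
import json
B=json.load(open("B.json"));ctr,th=B["2"];a0,sg,room=twist_start(ctr,th)
a,z,sg=np.load("tw.npy")
a,z,sg,s=run_twist(ctr,a,z,sg,a0+sg*room,.0552)
np.save("tw.npy",[a,z,sg]);print(s,st())
E
```

```text
1.01 0.0487 z 0.05 F 6.3 drop 5.18 85.7
0.51 0.0473 z 0.0482 F 5.0 drop 7.0 86.4
0.01 0.0459 z 0.0474 F 11.4 drop 7.81 87.1
-0.49 0.0453 z 0.0474 F 15.8 drop 7.82 87.8
-0.99 0.0453 z 0.0474 F 15.2 drop 7.81 88.5
2 [88.5, [0.5699, 0.0658, 0.0474], [-3.3, 2.3, 15.5], 0.0092]
```

Stopper 2 stalled on its stop after a 7.8 mm drop and had another 1 rad at about 15 N. I'll release it and check the blade top by a light touch; home is z = 0.079.

```bash
cat >> h.py <<'E'
def touch(ctr,a):
    ctrl.grip(0); g=ctrl.servo_line([*ctr,tz(.084)],v=.08,guard=5)
    if not g: g=ctrl.servo_line([*ctr,tz(.073)],v=.012,guard=2.0)
    ctrl.wait(.05);o=ctrl.get_obs();print("touch",g,"top",round(o["eef_pos"][2]+TIP,4),"want .079",o["wrist_force"].round(1))
    ctrl.servo_line([*ctr,tz(.11)],v=.2)
E
python3 - <<'E'
from h import *
import json
B=json.load(open("B.json"));ctr,th=B["2"];a,z,sg=np.load("tw.npy")
ctrl.grip(.032);ctrl.servo_line([*ctr,tz(.11)],v=.15)
touch(ctr,a);print(st())
ctr,th=B["1"];a,sg,room=twist_start(ctr,th);print(a,sg,room)
f0=pinch(ctr,a)
assert f0 is not False
zs=ctrl.get_obs()["eef_pos"][2];z=tz(.074)
z,f=press(ctr,z,8,tz(.070));print("press",z,f)
a,z,sg,s=run_twist(ctr,a,z,sg,a+sg*room,zs,14)
np.save("tw.npy",[a,z,sg]);print(s,st())
E
```

```text
touch True top 0.079 want .079 [-0.8  0.1  5.1]
[91.5, [0.5694, 0.0653, 0.0916], [0.2, 0.2, -0.3], 0.0005]
-0.16860477044207212 1 4.649496489681228
down False [93.7, [0.5746, 0.0058, 0.0547], [-0.7, -0.3, 0.0], 0.032]
pinched [94.3, [0.5747, 0.0056, 0.0551], [-0.5, -1.0, 1.6], 0.0091]
press 0.0538 9.354679095993317
0.33 0.0528 z 0.0542 F 6.6 drop 0.91 95.6
0.83 0.0514 z 0.0531 F 8.4 drop 2.07 96.3
1.33 0.0503 z 0.0516 F 6.6 drop 3.54 97.0
1.83 0.0489 z 0.0498 F 6.0 drop 5.33 97.7
2.33 0.0475 z 0.0479 F 4.7 drop 7.21 98.4
2.83 0.0461 z 0.0476 F 15.5 drop 7.51 99.1
3.33 0.0461 z 0.0478 F 16.9 drop 7.33 99.8
2 [99.9, [0.575, 0.0053, 0.0478], [-5.5, -0.2, 16.6], 0.0094]
```

```bash
python3 - <<'E'
from h import *
import json
B=json.load(open("B.json"));ctr,th=B["1"];a,z,sg=np.load("tw.npy")
for s in(1,-1):
    a,z=turn(ctr,a,z,s*.6,-.0002);print(fz(3)[2],st())
ctrl.grip(.032);ctrl.servo_line([*ctr,tz(.11)],v=.15)
touch(ctr,a);print(st())
ctr,th=B["0"];a,sg,room=twist_start(ctr,th);print(a,sg,room)
f0=pinch(ctr,a)
assert f0 is not False
zs=ctrl.get_obs()["eef_pos"][2];z=tz(.074)
z,f=press(ctr,z,8,tz(.070));print("press",z,f)
a,z,sg,s=run_twist(ctr,a,z,sg,a+sg*room,zs,14)
np.save("tw.npy",[a,z,sg]);print(s,st())
E
```

```text
15.566660129922726 [100.7, [0.5753, 0.0051, 0.0476], [-5.0, -1.8, 15.4], 0.0092]
17.627826267485947 [101.5, [0.5752, 0.0054, 0.0476], [-5.5, -1.0, 16.6], 0.0095]
touch True top 0.079 want .079 [-0.7  0.2  5.1]
[104.4, [0.5755, 0.0056, 0.0917], [0.1, 0.1, -0.9], 0.0005]
4.236292653589793 -1 5.657695798801628
down False [106.7, [0.5798, -0.0536, 0.0547], [0.1, 0.5, 0.5], 0.0319]
pinched [107.2, [0.5801, -0.0536, 0.0552], [0.3, 1.2, 1.4], 0.0094]
press 0.0538 8.836563077902293
3.74 0.0528 z 0.0545 F 7.3 drop 0.69 108.6
3.24 0.0515 z 0.0533 F 7.4 drop 1.9 109.3
2.74 0.0502 z 0.0519 F 5.6 drop 3.24 110.0
2.24 0.0488 z 0.0509 F 10.1 drop 4.28 110.7
1.74 0.048 z 0.0496 F 5.2 drop 5.6 111.4
1.24 0.0466 z 0.0477 F 5.8 drop 7.45 112.1
0.74 0.0452 z 0.0476 F 15.6 drop 7.6 112.8
0.24 0.0452 z 0.0475 F 16.0 drop 7.61 113.5
2 [113.5, [0.5809, -0.0542, 0.0475], [-4.4, 0.2, 16.6], 0.0093]
```

```bash
python3 - <<'E'
from h import *
import json
B=json.load(open("B.json"));ctr,th=B["0"];a,z,sg=np.load("tw.npy")
for s in(-1,1):
    a,z=turn(ctr,a,z,s*.6,-.0002);print(fz(3)[2],st())
ctrl.grip(.032);ctrl.servo_line([*ctr,tz(.11)],v=.15)
touch(ctr,a)
for i in("1","2"):
    ctr=B[i][0];ctrl.movep([*ctr,tz(.11)],Q(1.0));touch(ctr,1.0)
print(st())
c=over(pocket(1),RA,.25);save(c,"q1")
m=mask(c["img"],"blue");m[285:]=0;m|=mask(c["img"],"amber")*0
m=cv2.morphologyEx(m,cv2.MORPH_CLOSE,np.ones((5,5)));print(rectfit(c,m,.024))
h=cv2.cvtColor(c["img"],cv2.COLOR_BGR2HSV)
ctrl.movep([.40,.25,.35],Q(1.67))
for n in("scene","side"):
    c=cam(n);save(c,"q_"+n)
    if n=="side": cv2.imwrite("pics/q_z.png",cv2.resize(c["img"][200:340,250:410],None,fx=4,fy=4))
print(st())
E
```

```text
18.17465509173438 [114.3, [0.5809, -0.054, 0.0475], [-5.2, 1.1, 18.9], 0.0093]
19.01759870321213 [115.1, [0.5809, -0.0542, 0.0475], [-3.6, 1.7, 20.3], 0.0094]
touch True top 0.079 want .079 [0.7 0.1 5. ]
touch True top 0.079 want .079 [-0.6 -0.   4.5]
touch True top 0.079 want .079 [-0.3 -0.4  4.2]
[122.3, [0.5695, 0.0653, 0.0917], [0.3, 0.2, -0.4], 0.0005]
(array([0.57465924, 0.0052913 ]), (190.86888122558594, 65.33654022216797), np.float64(1.666830448335372))
[124.9, [0.4006, 0.2492, 0.3494], [0.4, -0.2, 0.1], 0.0005]
```

View pics/q1.png

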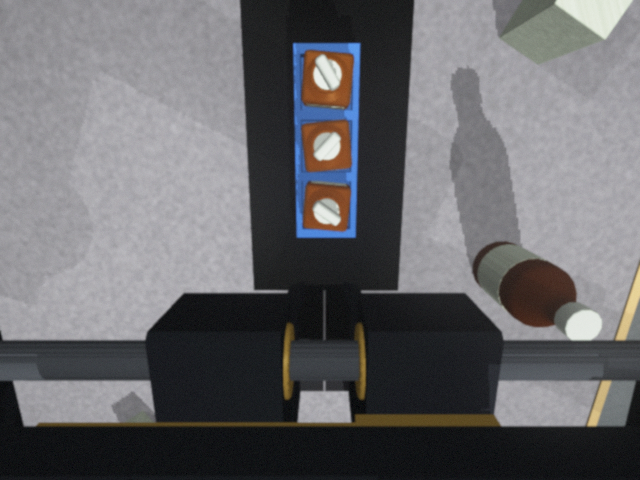

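View pics/q_scene.png

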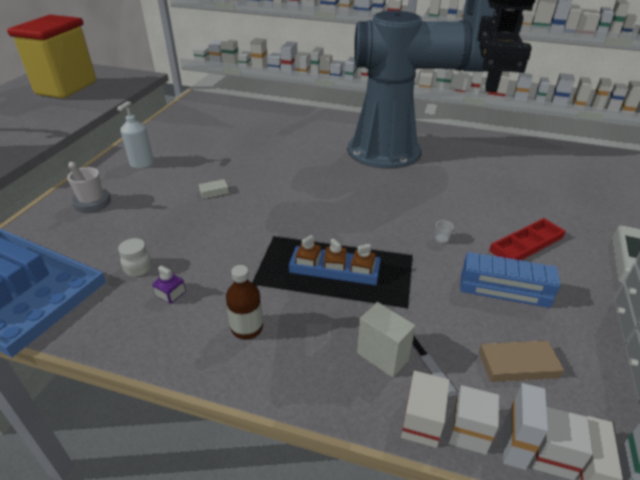

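View pics/q_z.png

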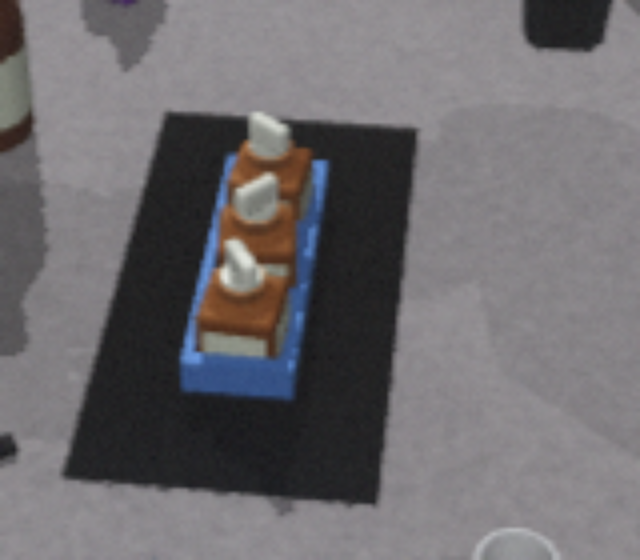

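The overhead view shows all three bottles seated at (328,75), (327,145) and (327,208) in a rack square on the mat. All three blade tops touch at 0.0790 m, exactly home, including the two retouched after standing. Handing in.

```bash
python3 -c "
from h import *
ctrl.wait(.5);print(st());print(ctrl.close_job())"
```

```text
[125.4, [0.4, 0.25, 0.35], [0.2, 0.4, -0.6], 0.0006]
the job is handed in; nothing more can be done
None
```

The job is done and was handed in at about 125 s of the 210 s allowed.

**What I did**
- I set the upper dispenser down level on the clear strip, laid the rack on the mat, and put the dispenser back on the lower one.
- I stood all three amber bottles in the rack's pockets, then pressed and turned each stopper until it stalled on its stop under about 15–20 N.

**Last checks**
- **Stoppers:** all three blade tops touched at 79.0 mm, the fully-home height. I touched two of them a second time after they had stood, and they had not risen.
- **Rack:** it lies within about 1 mm and less than 0.001 rad of the mat's centre and direction.
- **Dispensers:** the upper one reads within about 1 mm and 0.003 rad of the lower.
- **Other things:** the final scene picture shows the bystanders and decoys where they were. The robot was clear of everything at hand-in.

**What failed or disagreed**
- **Fingertip position:** my first pick of the dispenser closed on air and moved nothing. The fingertips are about 36 mm behind the stated position, so I measured the real offset by touching the counter and used that afterwards.
- **Blade angle:** my automatic reading of the stopper angles disagreed with the picture, so I read the blade ends by eye.
- **Bumped bottle:** one bottle was knocked aside early on; I found it again and picked it up from its new place.
- **Bottle angle:** the bottles sit slightly turned within the play of their pockets.

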